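# Slide the steel tea tin into its keepsake case

### The job

Put the steel tin away in its wooden keepsake case: take it off the tile coaster and lay it on its side in the V-shaped cradle in front of the sleeve, twist cap towards the sleeve's mouth, and let go of it there. Then push it along the cradle into the sleeve until it is fully home against the end wall. Leave the vase, the nail clipper and the key bowl standing where they are.

Things in the scene. Friction and masses are not known exactly. Their poses are not given: they have to be found in the camera images.
- tin: Stainless steel tea tin, a cylinder 110 mm long, loose, 140 to 280 g. 44 mm diameter over the lower 88 mm; the top 22 mm is a ribbed twist cap of 40 mm diameter, closed and fixed to it. Origin at the centre of its base; its z axis runs from the base to the cap. It starts upright on the coaster.
- tin_cap (a point): Centre of the flat end of the twist cap, on the tin's axis 110 mm from its base.
- case: Wooden keepsake case, fixed, on a dark board 312 x 76 x 12 mm. Origin at the centre of the board's underside; x runs along the case to the closed end, z up. From -x to +x: a flat step (x = -146 to -90 mm), an open V-shaped cradle (-90 to +36 mm), a closed sleeve (+40 to +155 mm, 63 mm wide outside, top 75 mm above the cabinet top).
- case_step (a point): Centre of the top of the flat step, 20.5 mm above the cabinet top; the step is 56 mm long, 72 mm wide, and the tin can stand on it. 28 mm behind the near end of the cradle, 158 mm before the mouth; axes as the case.
- case_cradle (a point): Middle of the cradle's lowest line, 12 mm above the cabinet top; axes as the case. The cradle is 126 mm long: two faces at 45 degrees, rims 42 mm above the cabinet top, 60 mm apart inside, 72 mm outside. A tin lying in it has its axis 43 mm and its underside 21 mm above the cabinet top.
- case_mouth (a point): Centre of the sleeve's mouth, on the bore's axis, 43 mm above the cabinet top; axes as the case (x into the sleeve). The bore is square, 47.2 x 47.2 mm, and 107 mm deep to the end wall, so the tin at its home stands 3 mm proud of the mouth.
- coaster: Blue tile coaster 90 x 90 x 8 mm, fixed; origin at the centre of its underside. The tin starts on it.
- vase: Empty cobalt glass vase, 140 mm high, 68 mm diameter at most, loose bystander; origin at the centre of its base.
- clipper: Plastic nail clipper with a lever, 60 x 14 x 16 mm, lying loose along its x axis, bystander; origin at the centre of its underside.
- bowl: White ceramic key bowl, empty, 90 mm diameter, 35 mm high, loose bystander; origin at the centre of its base.
There are look-alikes about, which are no part of the job. Of the things shaped like the tin, the stainless one is meant.

How it is judged:
By the outcome, as a careful person would: the job done as asked, in the order asked, and still so for the second after the job is handed in, with the robot touching nothing.
It also fails if it takes over 67 s, if anything falls off the work surface, if the arm or the gripper's body presses on something with over 40 N, if the wrist force passes 120 N, or if a joint passes its speed limit or range.

### The arm

A 6-joint arm with a two-finger parallel gripper is mounted at the origin on the work surface. World frame = base frame: x ahead of the robot, y to its left, z up, the work surface at z = 0. Lengths are in m, angles in rad, forces in N, time in s.
With the tool pointing down it reaches from about 0.3 to 0.75 m from the base axis. Payload 8.5 kg.
Tool frame: the origin (TCP) lies where the fingers leave the gripper's body, on its centre line; the fingertips stand r.nose_length ahead of it and the grasp point (between the pads) lies 45 mm ahead of it (r.nose_length is the distance from the TCP to the fingertips, in m); z points along the fingers, y is the line along which they close (so a half turn about z gives the same grasp; the last joint's range is limited). The gripper opens to 88 mm and grips with 3 to 60 N. Pads are 18 mm wide; open, the fingers measure 123 mm over their backs; the gripper's body (75 mm by 187 mm) begins 45 mm behind the grasp point.
Start: joints at [1.034, 0.381, 1.297, -0, 1.464, -0.215], TCP at [0.174, 0.522, 0.303] pointing down, gripper open.
Joint ranges: [-3.11, 3.11], [-0.89, 2.33], [0.22, 2.48], [-1.42, 4.56], [0.17, 2.85], [-2.88, 2.88]. Speed limits (rad/s): [2.39, 2.39, 3.14, 3.14, 3.14, 3.14].

### API

Orientations are given as a unit quaternion [x, y, z, w].
In Python, from workcell import r, kinematics, optics, finder, sensors gives the robot as it stands. Calls block until the motion is done:
- r.reach(position, orientation): joint-space move of the TCP to a pose.
- r.move_linear(position, frame=None, speed=0.15): straight line of the TCP; frame=None keeps the orientation; speed is the mean speed in m/s.
- r.move_j(angles): joint-space move.
- r.command_gripper(opening, grasp_force=None): opening from 0.0 (shut) to 1.0 (fully open); grasp_force is the grip in N (None keeps the last); returns when the fingers have stopped.
- r.hold(seconds).
- kinematics.ik(position, orientation): joint angles nearest the present ones, or None.
- optics.snapshot(name): name is "scene" or "top" or "wrist"; returns (picture, depth): 420x560x3 uint8, red, green, blue; 420x560 float32, m along the optical axis (not along the pixel's ray), 0 where there is no reading.
- optics.camera_model(name): a dict with "fx", "fy", "cx", "cy" (pixels), "dist" ([k1, k2, p1, p2, k3] as OpenCV has them; the pictures are not rectified), "xyz" and "rotation" of the camera in the world. Camera axes: x right, y up, looking along -z (the intrinsics and any distortion apply to the point x, -y, -z); pixel columns grow to the right and rows downward; lengths in m; the calibration is good to about 2 mm. A picture is of the moment at which its call begins: read the wrist's pose just before it. camera_model takes no time and is no camera call; for the wrist camera it gives the pose at the moment of the call.
A pose or a line that the arm cannot do raises r.MotionError and nothing moves.
- r.finish_job(): hands the job in; it is judged then, once.
Trained networks look in the newest picture that a camera, given by its name, has taken for a name from the list of things; names that differ only in an ending like _2 or _b are one class to them, and where a whole thing is asked for, a point or a joint stands for the part that bears it (a point fixed in the world has none). Each returns a list of dicts, best first, with "conf" (0 to 1); they miss things now and then, are a little off and sometimes report something else, mostly with a low value. They report only what shows in the picture. A call takes as long as a camera call. They do not tell look-alikes from the thing itself.
- finder.cut_out(query, camera): "mask" (420x560 bool, what is visible of it) and "centre" ([column, row] in pixels, amid what is visible of it).
Readings, each from a call of its own:
- sensors.current_time(): time.
- sensors.current_joint_positions(): joint angles.
- sensors.current_dq(): joint speeds.
- sensors.current_tau(): joint torques, N m.
- sensors.current_tool_pos(): TCP position.
- sensors.current_eef_rot(): TCP orientation.
- sensors.current_ft_force(): force on the tool from outside, world axes, zero at the start.
- sensors.current_ft_torque(): the same for the moment, N m.
- sensors.current_opening(): opening from 0.0 (shut) to 1.0 (fully open).
- sensors.current_gripper_force(): force on a finger pad.
Only numpy, scipy, OpenCV 4.12 (cv2) and the standard library are available. Lean on these libraries where they do the work, as an engineer would, in place of code of your own. Each camera call takes 0.05 s, during which the arm holds its last target. There are 200 camera calls.

## Working session

There is one attempt and no reset: what is moved stays moved. The work goes in short steps, each a Python script; the robot and the scene stay as the last script left them, time stands still between calls to the robot, and variables do not carry over. Pictures are saved under pics/ and viewed, at most 10 in all, crops included, and the job is handed in when it is done.

```bash
ls; mkdir -p pics; cat > h.py <<'E'
import numpy as np, cv2
from workcell import r, kinematics, optics, finder, sensors
def pts(cam, model, depth, mask=None):
    m=model; v,u=np.nonzero((depth>0) if mask is None else (mask&(depth>0)))
    z=depth[v,u].astype(float)
    K=np.array([[m['fx'],0,m['cx']],[0,m['fy'],m['cy']],[0,0,1.]])
    n=cv2.undistortPoints(np.stack([u,v],1).astype(np.float64)[:,None],K,np.array(m['dist'],float))[:,0]
    p=np.stack([n[:,0]*z,-n[:,1]*z,-z],1)
    R=np.array(m['rotation'],float)
    if R.shape!=(3,3):
        from scipy.spatial.transform import Rotation as Ro
        R=Ro.from_quat(R).as_matrix()
    return p@R.T+np.array(m['xyz']), u, v
def snap(cam):
    m=optics.camera_model(cam); p,d=optics.snapshot(cam); return m,p,d
E
python3 - <<'E'
from h import *
ims=[]
for c in ("top","scene"):
    m,p,d=snap(c); ims.append(p); np.savez(f"{c}.npz",p=p,d=d); print(c,m, r.nose_length)
    for q in ("tin","case","coaster","vase","clipper","bowl"):
        for o in finder.cut_out(q,c)[:3]:
            P,u,v=pts(c,m,d,o['mask']); print(q,round(o['conf'],2),np.round(o['centre']),o['mask'].sum(),np.round(np.median(P,0),3),np.round(np.percentile(P,2,axis=0),3),np.round(np.percentile(P,98,axis=0),3))
    cv2.imwrite(f"pics/{c}.png",cv2.resize(p[:,:,::-1],(784,588),interpolation=cv2.INTER_CUBIC))
E
```

```text
pics
top {'fx': 509.8059600192908, 'fy': 509.8059600192908, 'cx': 274.3043493527056, 'cy': 216.20135246440654, 'dist': array([-0.17883719,  0.        ,  0.        ,  0.        ,  0.        ]), 'xyz': array([ 0.34800734, -0.03460605,  1.2260078 ]), 'rotation': array([-0.06505349,  0.05830214,  0.71257237, -0.69613901])} 0.064
tin 0.89 [374. 265.] 424 [ 0.429 -0.238  0.116] [ 0.41  -0.263  0.021] [ 0.449 -0.224  0.122]
tin 0.84 [330. 275.] 339 [ 0.418 -0.147  0.109] [ 0.401 -0.167  0.001] [ 0.437 -0.129  0.114]
tin 0.84 [381. 316.] 444 [ 0.325 -0.256  0.108] [ 0.305 -0.282  0.001] [ 0.345 -0.242  0.114]
case 0.57 [244. 202.] 3915 [0.588 0.047 0.036] [ 0.445 -0.001  0.009] [0.743 0.099 0.078]
coaster 0.83 [374. 278.] 1034 [ 0.423 -0.258  0.008] [ 0.386 -0.303  0.001] [ 0.477 -0.212  0.091]
vase 0.95 [144. 266.] 826 [0.44  0.265 0.083] [0.409 0.245 0.011] [0.469 0.307 0.142]
vase 0.73 [248. 203.] 3961 [0.588 0.047 0.036] [ 0.443 -0.001  0.007] [0.741 0.098 0.078]
clipper 0.71 [287. 264.] 149 [ 0.451 -0.055  0.012] [ 0.432 -0.078 -0.002] [ 0.472 -0.034  0.02 ]
bowl 0.65 [271. 135.] 987 [ 
[... 523 characters left out ...]
8] [ 0.424 -0.383  0.004] [ 0.46  -0.344  0.111]
tin 0.73 [170. 156.] 442 [ 0.341 -0.262  0.096] [ 0.216 -0.307 -0.   ] [ 0.417 -0.244  0.117]
case 0.88 [306. 254.] 5121 [0.613 0.048 0.024] [ 0.454 -0.003  0.003] [0.752 0.1   0.076]
coaster 0.74 [163. 211.] 712 [ 0.454 -0.272  0.007] [ 0.394 -0.305  0.001] [ 0.482 -0.216  0.011]
coaster 0.2 [306. 254.] 5152 [0.614 0.048 0.024] [ 0.455 -0.004  0.002] [0.752 0.1   0.076]
vase 0.66 [401. 186.] 1287 [0.462 0.269 0.076] [0.426 0.245 0.007] [0.476 0.298 0.139]
clipper 0.52 [259. 211.] 182 [ 0.458 -0.057  0.008] [ 0.437 -0.082 -0.001] [ 0.478 -0.033  0.017]
bowl 0.79 [276. 312.] 1475 [ 0.754 -0.024  0.018] [ 0.726 -0.063  0.004] [0.807 0.015 0.037]
```

View pics/top.png

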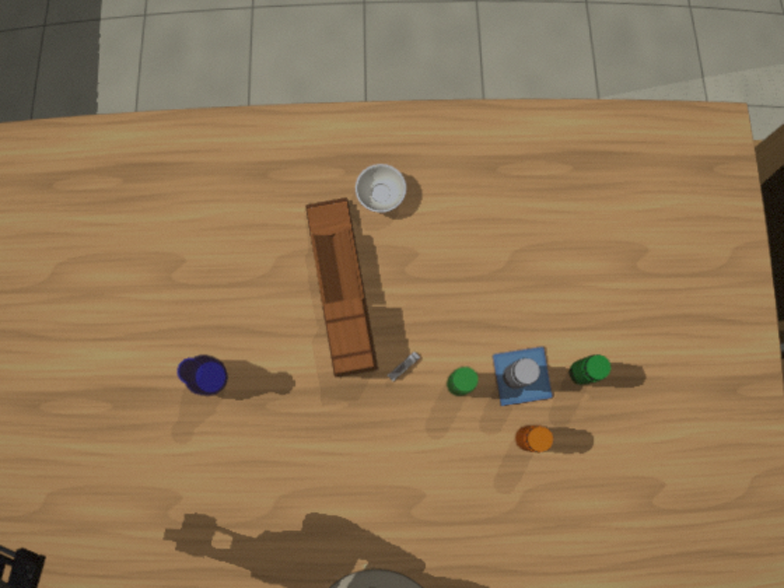

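View pics/scene.png

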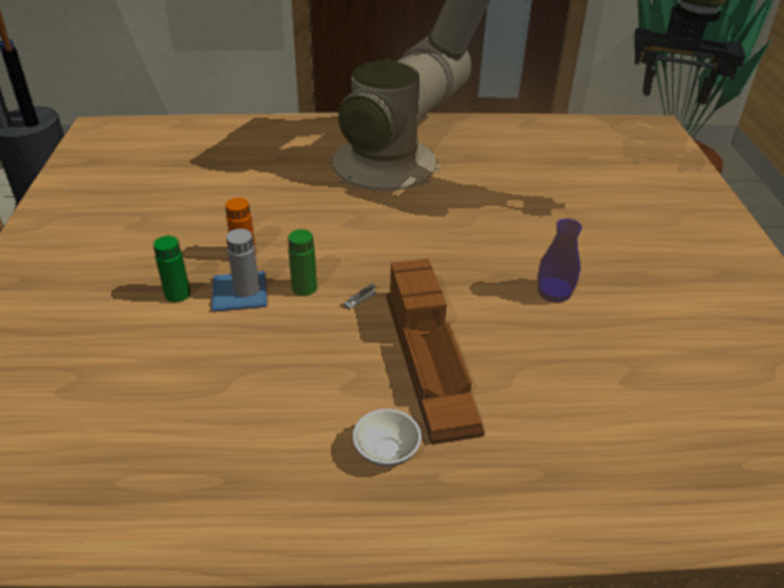

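Top view: the tin-shaped things are stainless (373,266), green (331,272), green (422,263) and orange (382,313). Only the stainless one is grey and stands on the blue coaster. The case runs from the step at (235,155) to the closed sleeve end at (252,260), so its mouth faces away from the robot. The scene view agrees. Next I'll confirm with a crop, fit the poses and test IK.

```bash
cat >> h.py <<'E'
from scipy.spatial.transform import Rotation as Ro
def casefit(cams=("top","scene")):
    pass
TH=np.radians(20)
def rot_up(yaw,s):   # tin upright, approach direction yaw; s = sign of cap along tool x
    h=np.array([np.cos(yaw),np.sin(yaw),0]); u=np.array([0,0,1.])
    z=h*np.cos(TH)-u*np.sin(TH); x=s*(u*np.cos(TH)+h*np.sin(TH)); return np.stack([x,np.cross(z,x),z],1)
def rot_lay(c,s):    # tin lying, cap along horizontal unit c
    d=np.array([0,0,-1.]); z=d*np.cos(TH)-c*np.sin(TH); x=s*(c*np.cos(TH)+d*np.sin(TH)); return np.stack([x,np.cross(z,x),z],1)
E
python3 - <<'E'
from h import *
for c in ("top","scene"):
    m=optics.camera_model(c); f=np.load(c+".npz"); p,d=f['p'],f['d']
    P,u,v=pts(c,m,d)
    box=(abs(P[:,0]-.59)<.2)&(abs(P[:,1]-.047)<.09)
    for n,lo,hi in (("sleeve",.070,.082),("step",.016,.026),("table",-.01,.006)):
        k=box&(P[:,2]>lo)&(P[:,2]<hi)
        if n=="step": k&=(P[:,0]>.67)
        if k.sum()>10:
            if n=="table": print(c,n,np.median(P[k,2])); continue
            mask=np.zeros(d.shape,np.uint8); mask[v[k],u[k]]=1
            nn,l,st,ce=cv2.connectedComponentsWithStats(mask); b=1+np.argmax(st[1:,4]); kk=k&(l[v,u]==b)
            print(c,n,kk.sum(),np.round(np.median(P[kk,2]),4),cv2.minAreaRect((P[kk,:2]*1000).astype(np.float32)))
    k=(np.hypot(P[:,0]-.43,P[:,1]+.238)<.05)&(P[:,2]>.112)
    print(c,"tin top",k.sum(),np.median(P[k,2]),cv2.minEnclosingCircle((P[k,:2]*1000).astype(np.float32)),P[k].mean(0))
    k=(np.hypot(P[:,0]-.43,P[:,1]+.25)<.075)&(P[:,2]>.0055)&(P[:,2]<.0105)
    print(c,"coaster",k.sum(),cv2.minAreaRect((P[k,:2]*1000).astype(np.float32)))
    if c=="top": cv2.imwrite("pics/crop.png",cv2.resize(p[230:330,310:440,::-1],None,fx=5,fy=5,interpolation=cv2.INTER_CUBIC))
tin=np.array([.427,-.242,0])
for s in (1,-1):
    for deg in range(0,360,20):
        R=rot_up(np.radians(deg),s); g=tin+[0,0,.032]; o=[]
        for back in (0,.08):
            o.append(kinematics.ik(g-R[:,2]*(.049+back),Ro.from_matrix(R).as_quat()))
        if all(q is not None for q in o): print(s,deg,np.round(o[0],2),np.round(o[1],2))
    c=np.array([-.985,-.17,0]); R=rot_lay(c,s); g=np.array([.69,.065,.043])
    for up in (0,.1):
        q=kinematics.ik(g+[0,0,up]-R[:,2]*.049,Ro.from_matrix(R).as_quat()); print("lay",s,q if q is None else np.round(q,2))
E
```

```text
top sleeve 1378 0.075 ((499.477294921875, 34.43804931640625), (115.53826141357422, 64.10271453857422), 8.690006256103516)
top step 632 0.0208 ((705.9238891601562, 68.13951110839844), (74.35315704345703, 73.94071197509766), 6.1983232498168945)
top table 0.0002736360917389158
top tin top 276 0.11779714012036491 ((431.2604675292969, -246.2501983642578), 21.187664031982422) [ 0.43106237 -0.24588707  0.11783125]
top coaster 678 ((424.1500549316406, -261.1037292480469), (130.4400634765625, 112.15868377685547), 1.5278301239013672)
scene sleeve 1032 0.0742 ((502.9330749511719, 33.08038330078125), (118.64303588867188, 64.41302490234375), 8.8588285446167)
scene step 986 0.0205 ((706.8916625976562, 65.90617370605469), (74.52434539794922, 72.99824523925781), 9.13009262084961)
scene table -0.00021979478714467815
scene tin top 173 0.11729524020032545 ((434.423583984375, -250.39990234375), 22.082881927490234) [ 0.43650749 -0.2474907   0.11695775]
scene coaster 567 ((435.8017578125, -260.53240966796875), (91.9287338256836, 88.15680694580078), 6.427399635314941)
1 0 [-1.24  0.93  2.3   1.93  1.25 -1.
[... 1902 characters left out ...]
1.12  0.81 -0.05  2.42  1.52]
-1 160 [-0.63  1.06  1.11 -0.32  2.16  1.29] [-0.6   1.13  0.81 -0.35  2.38  1.22]
-1 180 [-0.53  1.03  1.18 -0.56  2.03  1.1 ] [-0.48  1.09  0.91 -0.58  2.24  1.01]
-1 200 [-0.44  1.    1.3  -0.76  1.85  0.99] [-0.36  1.03  1.08 -0.75  2.02  0.9 ]
-1 220 [-0.36  0.95  1.46 -0.96  1.62  0.95] [-0.26  0.95  1.3  -0.9   1.78  0.87]
-1 240 [-0.31  0.9   1.66 -1.21  1.39  1.  ] [-0.18  0.88  1.56 -1.09  1.52  0.91]
-1 280 [-0.37  0.87  2.09  4.23  1.13  1.4 ] [-0.18  0.8   2.12  4.44  1.15  1.35]
-1 300 [-0.53  0.92  2.3   3.64  1.29  1.61] [-0.38  0.9   2.43  3.77  1.37  1.69]
lay -1 [-0.11  0.72  1.39  0.15  0.7   1.19]
lay -1 [-0.11  0.6   1.3   0.12  0.91  1.23]
```

View pics/crop.png

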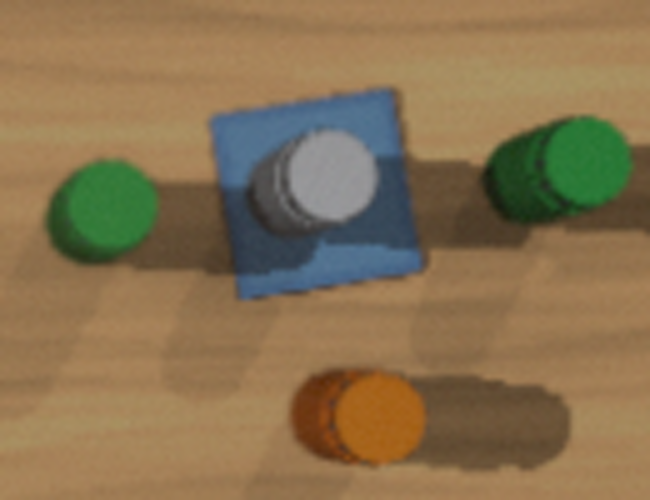

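The crop shows the grey stainless tin at crop (335,178) on the blue coaster, between the two greens and the orange one, so it is the target. Next, a closer measurement with the wrist camera over the case and then over the tin.

```bash
python3 - <<'E'
from h import *
down=Ro.from_euler('zyx',[0,0,np.pi])
def look(pos,name):
    ok=False
    for a in (0,np.pi/2,-np.pi/2,np.pi):
        R=Ro.from_euler('z',a)*down
        try: r.reach(pos,R.as_quat()); ok=True; break
        except r.MotionError as e: print(e)
    r.hold(.2); m,p,d=snap("wrist"); cv2.imwrite(f"pics/{name}.png",p[:,:,::-1]); np.savez(name+".npz",p=p,d=d)
    print(name,a,m['xyz'],sensors.current_time()); return (m,)+(p,d)
def comp(P,u,v,k,shape):
    mask=np.zeros(shape,np.uint8); mask[v[k],u[k]]=1
    nn,l,st,ce=cv2.connectedComponentsWithStats(mask); b=1+np.argmax(st[1:,4]); return k&(l[v,u]==b)
m,p,d=look([.58,.05,.42],"wcase")
P,u,v=pts("wrist",m,d); box=(abs(P[:,0]-.59)<.2)&(abs(P[:,1]-.047)<.09)
for n,lo,hi in (("sleeve",.070,.080),("step",.017,.025)):
    k=box&(P[:,2]>lo)&(P[:,2]<hi)
    if n=="step": k&=P[:,0]>.672
    if k.sum()>50:
        k=comp(P,u,v,k,d.shape); print(n,k.sum(),np.median(P[k,2]),cv2.minAreaRect((P[k,:2]*1000).astype(np.float32)),P[k].min(0),P[k].max(0))
m,p,d=look([.40,-.25,.36],"wtin")
P,u,v=pts("wrist",m,d)
for n,c in (("tin",(.432,-.247)),("gL",(.42,-.15)),("gR",(.445,-.362)),("or",(.328,-.26))):
    k=(np.hypot(P[:,0]-c[0],P[:,1]-c[1])<.045)&(P[:,2]>.105)&(P[:,2]<.125)
    if k.sum()>50: k&=(abs(P[:,2]-np.median(P[k,2]))<.003); print(n,k.sum(),np.median(P[k,2]),cv2.minEnclosingCircle((P[k,:2]*1000).astype(np.float32)),P[k].mean(0))
E
```

```text
wcase 0 [0.64538532 0.05165237 0.50237163] 3.2083
sleeve 3972 0.07525929559634933 ((499.1717529296875, 34.950965881347656), (116.27787780761719, 64.1265869140625), 9.067951202392578) [ 0.43753098 -0.00445169  0.07027056] [0.56132606 0.07481552 0.07855338]
step 2443 0.0209448792255173 ((705.51025390625, 67.26969909667969), (70.12702941894531, 71.36760711669922), 9.326944351196289) [0.67254366 0.03009012 0.01706696] [0.74511929 0.10709641 0.02495462]
wtin 0 [ 0.46595861 -0.24834512  0.44247163] 4.7917
tin 1344 0.11844905687103069 ((430.17431640625, -246.37213134765625), 20.493907928466797) [ 0.43054781 -0.24633367  0.11842347]
gL 1305 0.11042363224346147 ((420.8775634765625, -150.38320922851562), 21.010522842407227) [ 0.42160306 -0.15075828  0.1103592 ]
gR 1284 0.1103082653859011 ((434.08050537109375, -363.5492858886719), 20.406131744384766) [ 0.4342138  -0.36316412  0.11030175]
or 1057 0.11048858024661123 ((324.41094970703125, -263.5035095214844), 20.66213607788086) [ 0.32502423 -0.26363761  0.11044555]
```

```bash
cat >> h.py <<'E'
TIN=np.array([.4305,-.2463,0]); A=.024; G=.008+A
yc=np.radians(9.1); CX=-np.array([np.cos(yc),np.sin(yc),0]); O=np.array([.5956,.0501,0])
def st(t): print(t,np.round(sensors.current_time(),2),"op",round(float(sensors.current_opening())*88,1),"gf",np.round(sensors.current_gripper_force(),1),"F",np.round(sensors.current_ft_force(),1),"p",np.round(sensors.current_tool_pos(),4))
E
python3 - <<'E'
from h import *
R=rot_up(np.radians(183),1); q=Ro.from_matrix(R).as_quat(); z=R[:,2]
g=TIN+[0,0,G]-z*.049; pre=g-z*.10
r.command_gripper(.75)
r.reach(pre+[0,0,.17],q); st("high")
r.move_linear(pre,speed=.2); st("pre")
r.move_linear(g,speed=.08); st("at")
r.command_gripper(0,50); st("grip")
r.move_linear(g+[0,0,.04],speed=.08); st("lift")
r.move_linear(g+[0,0,.20],speed=.2); st("up")
m,p,d=snap("scene"); cv2.imwrite("pics/lift.png",cv2.resize(p[60:300,80:400,::-1],None,fx=2.4,fy=2.4))
E
```

```text
high 8.02 op 66.2 gf 0.0 F [ 0.3 -0.9 -0.3] p [ 0.5702 -0.2391  0.2532]
pre 9.02 op 66.0 gf 0.0 F [-0.1  0.2 -0.1] p [ 0.5707 -0.2392  0.0844]
at 10.42 op 65.9 gf 0.0 F [-0.6  0.7  0.6] p [ 0.4768 -0.2439  0.0488]
grip 10.9 op 42.7 gf 50.0 F [1.2 0.5 0.7] p [ 0.4766 -0.2439  0.0487]
lift 11.55 op 43.0 gf 50.0 F [-0.   0.2 -1.7] p [ 0.4764 -0.2438  0.0888]
up 12.5 op 42.6 gf 50.0 F [ 0.2 -0.5 -1.7] p [ 0.4763 -0.2438  0.2476]
```

View pics/lift.png

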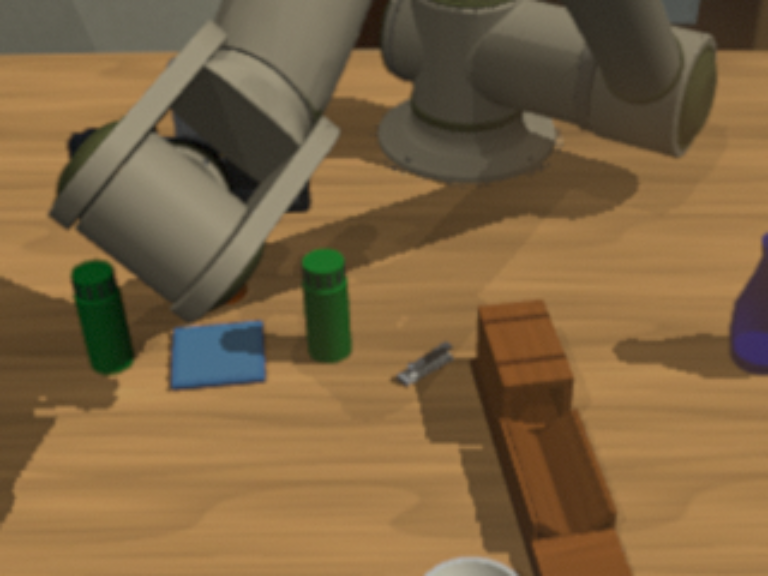

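The tin is off the coaster, now empty at (218,355), both greens still stand, and the clipper is untouched. Next I'll turn it over above the cradle and check it in the grip.

```bash
cat >> h.py <<'E'
RL=rot_lay(CX,1); qL=Ro.from_matrix(RL).as_quat(); XG=-.103
LAY=O+CX*XG+np.array([0,0,.043])-RL[:,2]*.049
def tinpts():
    for c in ("top","scene"):
        m,p,d=snap(c); P,u,v=pts(c,m,d)
        out=[]
        o=finder.cut_out("tin",c)
        best=None
        for x in o:
            Q,_,_=pts(c,m,d,cv2.erode(x['mask'].astype(np.uint8),np.ones((3,3),np.uint8))>0)
            if len(Q) and np.median(Q[:,0])>.5: best=Q
        if best is None: print(c,"none",[np.round(x['centre']) for x in o]); continue
        Q=best-O; L=np.array([-CX[1],CX[0],0])
        a=Q@CX; b=Q@L; k=abs(Q[:,2]-np.median(Q[:,2]))<.03
        print(c,k.sum(),"x %.4f..%.4f"%tuple(np.percentile(a[k],[1,99])),"lat slope,off",np.round(np.polyfit(a[k],b[k],1),4),"zmax slope",[(round(t,3),np.round(np.percentile(Q[k&(abs(a-t)<.008),2],97),4)) for t in np.arange(-.12,.06,.02) if (k&(abs(a-t)<.008)).sum()>4])
    return p
E
python3 - <<'E'
from h import *
print(np.linalg.norm(LAY[:2]))
r.reach(LAY+[0,0,.12],qL); st("high")
p=tinpts(); cv2.imwrite("pics/lay0.png",cv2.resize(p[100:340,180:460,::-1],None,fx=2.4,fy=2.4))
E
```

```text
0.6837330566616567
high 14.08 op 42.6 gf 50.0 F [-0.5 -0.3 -1.5] p [0.6806 0.0631 0.2084]
top 119 x -0.0325..-0.0155 lat slope,off [0.9989 0.0182] zmax slope [(np.float64(-0.02), np.float64(0.1838))]
scene 730 x -0.1302..-0.0346 lat slope,off [-0.0152  0.0022] zmax slope [(np.float64(-0.12), np.float64(0.1848)), (np.float64(-0.1), np.float64(0.1856)), (np.float64(-0.08), np.float64(0.1855)), (np.float64(-0.06), np.float64(0.1854)), (np.float64(-0.04), np.float64(0.184))]
```

View pics/lay0.png

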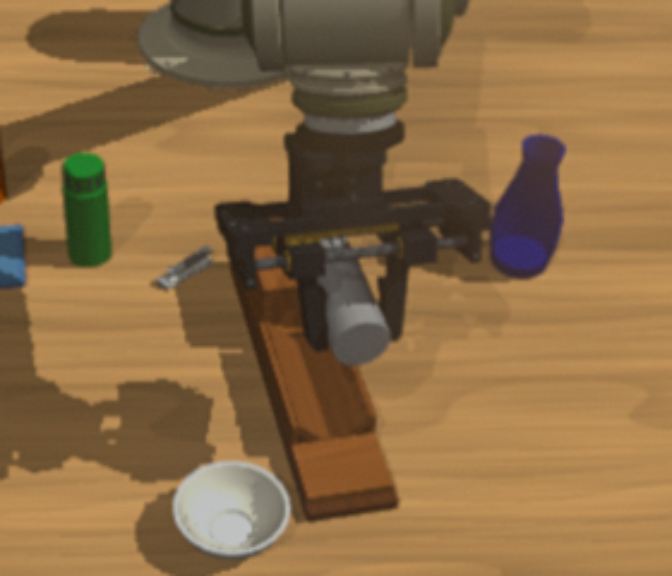

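The tin is level in the grip, cap towards the sleeve, and its axis is at 0.1635 m, as computed. I'll lower it in steps, feel for contact, and release.

```bash
python3 - <<'E'
from h import *
r.move_linear(LAY+[0,0,.02],speed=.12)
r.move_linear(LAY+[0,0,.006],speed=.05); r.hold(.1); st("6mm"); F0=np.array(sensors.current_ft_force())
for dz in (.004,.003,.002,.001,0,-.001):
    r.move_linear(LAY+[0,0,dz],speed=.03); F=np.array(sensors.current_ft_force()); print(dz,np.round(F-F0,1))
    if np.linalg.norm(F-F0)>5: break
r.command_gripper(.55); r.hold(.2); st("open")
r.move_linear(LAY-RL[:,2]*.03+[0,0,dz],speed=.08)
r.move_linear(LAY-RL[:,2]*.03+[0,0,.10],speed=.2); st("away")
p=tinpts(); cv2.imwrite("pics/lay1.png",cv2.resize(p[140:340,200:440,::-1],None,fx=3,fy=3))
E
```

```text
6mm 15.79 op 42.5 gf 50.0 F [-0.1  0.4 -1.4] p [0.6809 0.0637 0.0952]
0.004 [-0.6 -0.6 -0.7]
0.003 [ 0.2 -0.8  0.1]
0.002 [ 0.2 -0.5 -0.5]
0.001 [-0.2 -2.   1.1]
0 [-0.6 -3.5  6. ]
open 17.54 op 48.2 gf 0.0 F [0.5 0.5 0.2] p [0.6807 0.0639 0.0889]
away 18.72 op 48.4 gf 0.0 F [ 1.  -0.5 -0.8] p [0.6701 0.0622 0.2157]
top 123 x -0.0499..-0.0214 lat slope,off [0.4105 0.0139] zmax slope [(np.float64(-0.04), np.float64(0.0683)), (np.float64(-0.02), np.float64(0.0655))]
scene none [array([172., 163.]), array([120., 192.])]
```

View pics/lay1.png

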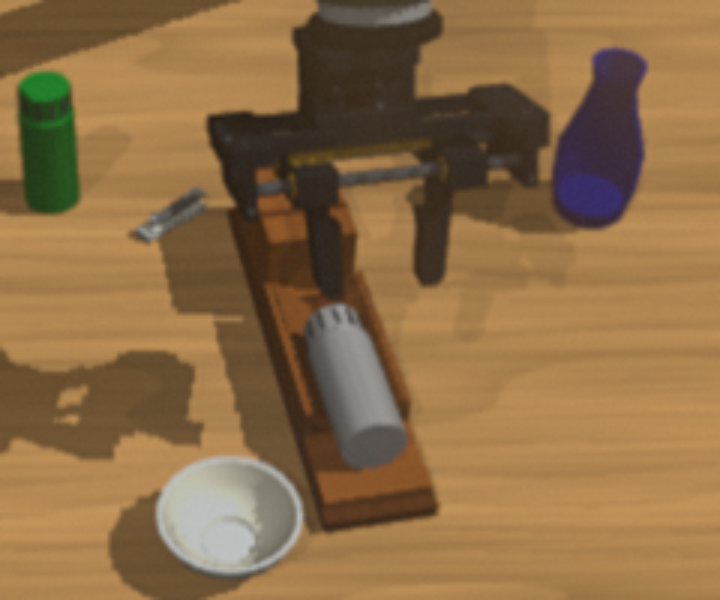

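The tin lies in the cradle, let go, with its cap towards the mouth at (335,315). The bystanders are undisturbed. Now I'll close the gripper and push.

```bash
cat >> h.py <<'E'
RD=np.stack([CX,np.cross([0,0,-1.],CX),[0,0,-1.]],1); qD=Ro.from_matrix(RD).as_quat()
def at(x,z): return O+CX*x+np.array([0,0,z])
E
python3 - <<'E'
from h import *
Z=.034+r.nose_length
for x in (-.155,-.15,.03): print(x,kinematics.ik(at(x,Z),qD), kinematics.ik(at(x,Z+.1),qD) is not None)
r.command_gripper(0)
r.reach(at(-.15,Z+.08),qD); st("hi")
r.move_linear(at(-.15,Z),speed=.12); r.hold(.1); st("lo"); F0=np.array(sensors.current_ft_force())
x=-.15; touched=None
while x<.034:
    x+=.012 if x<0 else .002
    r.move_linear(at(x,Z),speed=.06 if x<0 else .03)
    f=(np.array(sensors.current_ft_force())-F0); fx=-f@CX
    print(round(x,4),round(fx,1),end="; ")
    if fx>10 or np.linalg.norm(f)>25: break
st("end")
p=tinpts(); cv2.imwrite("pics/push.png",cv2.resize(p[140:340,200:440,::-1],None,fx=3,fy=3))
E
```

```text
-0.155 [-5.74800896e-02  9.07237100e-01  8.82830260e-01 -4.44089210e-16
  1.35152529e+00 -1.78710138e+00] True
-0.15 [-5.89338589e-02  8.98354894e-01  9.03454816e-01 -4.44089210e-16
  1.33978294e+00 -1.78855515e+00] True
0.03 [-1.28482991e-01  6.34942002e-01  1.51604860e+00 -4.44089210e-16
  9.90602050e-01 -1.85810428e+00] True
hi 20.29 op 0.5 gf 0.0 F [ 0.2 -0.5  1. ] p [0.7436 0.0739 0.1776]
lo 21.21 op 0.5 gf 0.0 F [-0.6 -1.   0.5] p [0.7441 0.0738 0.0994]
-0.138 0.7; -0.126 -0.0; -0.114 1.1; -0.102 1.1; -0.09 0.9; -0.078 0.9; -0.066 0.4; -0.054 0.9; -0.042 1.2; -0.03 0.5; -0.018 0.7; -0.006 1.8; 0.006 0.7; 0.008 1.6; 0.01 0.4; 0.012 0.8; 0.014 0.9; 0.016 0.3; 0.018 2.1; 0.02 0.9; 0.022 1.6; 0.024 1.1; 0.026 4.6; 0.028 11.7; end 28.71 op 0.1 gf 5.4 F [10.7  2.1 -2.1] p [0.57   0.0457 0.0988]
top none [array([382., 313.]), array([420., 265.]), array([333., 272.])]
scene 19 x 0.0328..0.0395 lat slope,off [0.2521 0.0114] zmax slope [(np.float64(0.04), np.float64(0.0529))]
```

View pics/push.png

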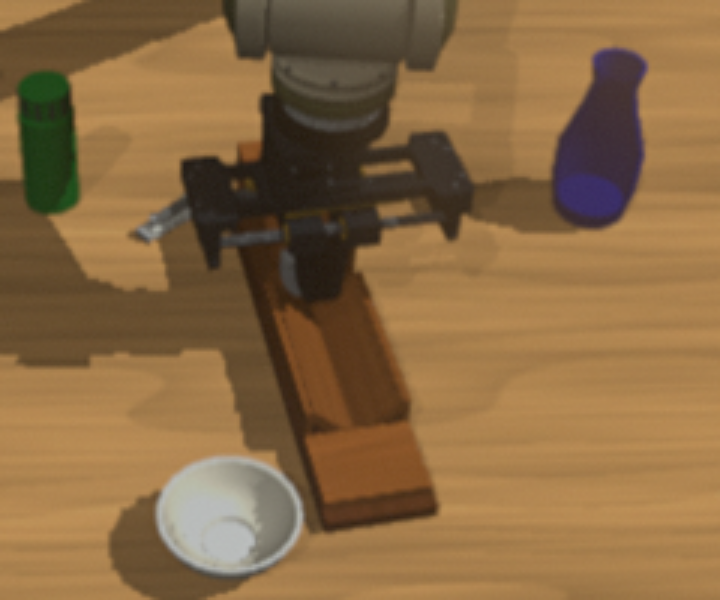

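Force rose at x = 0.026–0.028, where the end wall was expected (0.028 with the base 3 mm proud). One slightly firmer press, then back off and check.

```bash
python3 - <<'E'
from h import *
Z=.034+r.nose_length
for x in (.0295,.031):
    r.move_linear(at(x,Z),speed=.03); st("press"); 
    if np.linalg.norm(sensors.current_ft_force())>22: break
p0=np.array(sensors.current_tool_pos()); print("tool case-x",(p0-O)@CX)
r.move_linear(at(-.03,Z),speed=.1)
r.move_linear(at(-.03,Z+.15),speed=.2)
r.reach([.40,.25,.40],qD); st("clear")
m,p,d=snap("scene"); P,u,v=pts("scene",m,d); Q=P-O; a=Q@CX; b=Q@np.array([-CX[1],CX[0],0])
k=(abs(b)<.015)&(Q[:,2]>.035)&(Q[:,2]<.062)&(a>-.06)&(a<.08); print("base x",k.sum(),np.percentile(a[k],[5,50,95]))
k=(abs(b)>.0255)&(abs(b)<.03)&(Q[:,2]>.05)&(Q[:,2]<.07)&(a>0)&(a<.06); print("mouth face x",k.sum(),np.median(a[k]))
cv2.imwrite("pics/end.png",cv2.resize(p[140:340,200:440,::-1],None,fx=3,fy=3))
E
```

```text
press 29.16 op 0.3 gf 8.0 F [15.4  3.7 -3.2] p [0.5698 0.0455 0.0993]
press 29.41 op 0.5 gf 10.7 F [20.4  4.5 -3.3] p [0.5696 0.0453 0.0998]
tool case-x 0.02645291579604245
clear 32.33 op 0.5 gf 0.0 F [ 0.2 -0.3  0.2] p [0.4008 0.2496 0.3991]
base x 145 [0.03230024 0.03466108 0.04149878]
mouth face x 27 0.037874779351296635
```

View pics/end.png

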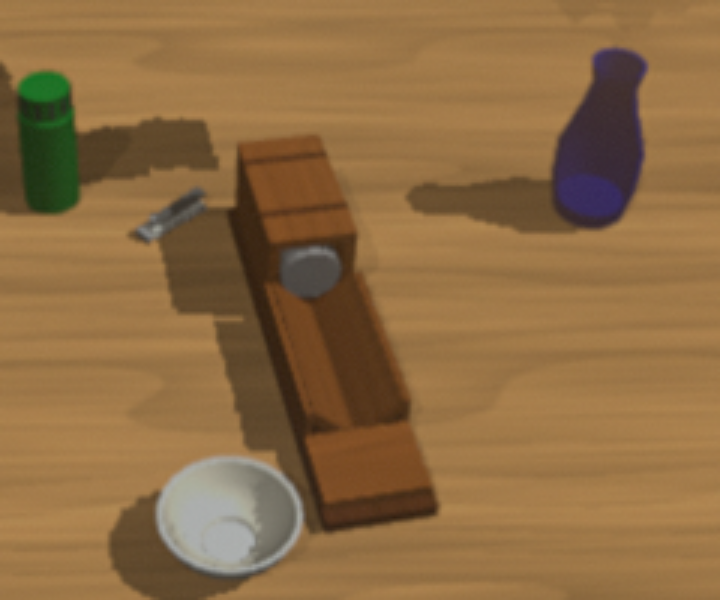

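The tin's base shows at (312,271), about 3 mm proud of the mouth face (0.0347 against 0.0379), so it is home. The tool stalled rigidly at the end wall. The bystanders haven't moved.

```bash
python3 -c "
from h import *
print(r.finish_job())"
```

```text
the job is handed in; nothing more can be done
None
```

The stainless tin was laid in the cradle, let go, and pushed home against the sleeve's end wall, about 3 mm proud of the mouth; the vase, clipper and bowl were left where they stood, and the job was handed in at about 32 s.

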